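# Set a brass bar in the sawing jig and clamp it with the wing screw

## Task

The long brass bar is to be sawn to length: slide it flat into the sawing jig, under the wing screw and through the window of the guide plate, until its end rests on the length stop, without pushing the stop out of its setting. Then turn the wing screw clockwise until it holds the bar snugly, hand-tight but not so hard that it marks the brass, and let go of it. Do not lean on the guide plate that stands close to the wings, and leave the other things on the bench where they lie.

Things in the scene. Friction and masses are not known exactly. Their poses are not given: they have to be found in the camera images.
- bar: Loose brass flat bar, 120 long (x) x 16 wide (y) x 10 mm thick (z), about 160 g, both ends alike. Origin: centre of its underside. It lies flat on the bench on the right part of the bench. (A 37 mm offcut of the same stock lies about too; leave it.)
- saw_jig: Fixed steel jig. Origin on the bench under the screw axis; x = the way the bar goes in. Base x -32..80, y +-42, 12 high. Groove along x at y=0 between fences 19.2 mm apart (x -18..22, up to z 26), flared mouth from x -31. Wooden packing (x +-23) carries the bar's underside at z 18 to 19, differing from job to job. Bridge over it: x +-12, y +-32, z 43 to 58.
- guide_plate: Upright bare-metal plate fixed across the jig, its near face 30 mm beyond the screw axis (+x), 6 mm thick, y +-40, up to z 84; window for the bar y +-11, z 12 to 36. Same origin and axes as the jig. The wing tips pass 6 mm from it. At most 15 N of touch on it.
- stop_face (a point): Centre of the 14 mm wide round face of the length stop, 23 mm above the bench, 46 to 56 mm beyond the screw axis, behind the plate; x as the jig. The bar's end must rest on it, so the bar's origin ends 60 mm before it. The rod is held by friction only: it slips at about 14 N and must not be shifted 3 mm.
- wing_grip (a point): Middle of the wing screw's blade, on the screw axis, about 83 mm above the bench at the start; x runs along the wings, y through the blade. Wings 47 mm tip to tip, blade 8 mm thick and 17 high, flat over the middle 22 mm; a round hub, 19 mm wide, from 7 to 15 mm below this point. Each rad of tightening lowers it 2.2 mm.
- wing_screw (a joint): Angle of the wing screw, rad; grows clockwise seen from above, which tightens. Each rad lowers the screw 2.2 mm. It turns evenly at 0.16 N m until its pad meets the bar (after 1.5 to 4.5 rad, not known beforehand, to be felt); then the torque climbs by 2.2 N mm per N of clamping. Snug is 0.1 to 0.15 N m above the free turning; clamping grows about 120 N per rad.
- screw_lift: The screw that the wings turn. Origin: end of its spindle, about 42 mm above the bench at the start. On it sits a 14 mm brass swivel pad (it does not turn) whose lower face stands 5 to 9.5 mm below that point, differing from job to job and not measured. The screw stays where it is left. It must end pressing the bar with over 35 N; over 85 N marks the brass.
- offcut: Loose brass offcut, 37 x 16 x 10 mm, a bystander. Origin: centre of its underside.
- pliers_red: Loose pliers with sleeved handles, 59x135x10 mm, a bystander left of the jig. Origin: centre of the underside.
- charcoal_block: Loose black soldering block, 40x52x24 mm, a bystander right of the jig. Origin: centre of the underside.
- slide_calliper: Loose brass slide calliper, 38x110x12 mm, a bystander just right of the jig. Origin: centre of the underside.
- needle_file: Loose file with turned handle, 210 mm long, 20 high, a bystander far right behind the jig. Origin: centre of the underside.

How it is judged:
By the outcome, as a careful person would: the job done as asked, in the order asked, and still so for the second after the job is handed in, with the robot touching nothing.
It also fails if it takes over 72 s, if anything falls off the work surface, if the arm or the gripper's body presses on something with over 40 N, if the wrist force passes 120 N, or if a joint passes its speed limit or range.

## Robot

A 6-joint arm with a two-finger parallel gripper is mounted at the origin on a cart in front of the work surface, level with it; the furniture and walls round the work are solid. World frame = base frame: x ahead of the robot, y to its left, z up, the work surface at z = 0. Lengths are in m, angles in rad, forces in N, time in s.
With the tool pointing down it reaches from about 0.375 to 0.9 m from the base axis. Payload 3.1 kg.
Tool frame: the origin (TCP) lies at the very end of the fingers, on their centre line; the grasp point (between the pads) lies 19 mm behind it (grip_depth is the distance from the TCP to the grasp point, in m); z points along the fingers, y is the line along which they close (so a half turn about z gives the same grasp; the last joint's range is limited). The gripper opens to 85 mm and grips with 20 to 120 N. Pads are 22 mm wide; open, the fingers measure 114 mm over their backs; the gripper's body (76 mm by 85 mm) begins 54 mm behind the grasp point. The pads swing forward as they close: fully open they stand 13 mm farther back than shut.
Start: joints at [-1.524, 0.527, 1.433, -0, 1.181, -0.178], TCP at [0.139, -0.609, 0.194] pointing down, gripper open.
Joint ranges: [-3.08, 3.08], [-0.75, 2.2], [0.22, 2.44], [-1.43, 4.57], [0, 2.65], [-2.85, 2.85]. Speed limits (rad/s): [2.79, 2.79, 3.14, 3.14, 3.14, 3.14].

## Interface

Orientations are given as a unit quaternion [x, y, z, w].
In Python, from station import * gives the robot as it stands.
- The arm moves only by the tool apply_moves, never from a script. Its argument "plan" is a list of rows, each a list of 7 numbers: the shift along the tool's x, y, z in m, then the turn, a rotation vector about the tool's x, y, z in rad, then the gripper command: -1 is fully open, 1 is shut, values between are in proportion. In form: [[dx, dy, dz, wx, wy, wz, jaw], ...]. A call has 1 to 8 rows; each row shifts and turns the commanded pose from where the row before left it, along the tool's axes as they then stand; what a row does not reach is not made up. A row lasts 1/8 s, in which the tool goes at most 62.5 mm and 10.7 degrees, less where a joint would pass 70% of its speed; a pose out of reach is approached as far as the arm can. A call is refused whole if a number of a shift passes 0.0625 or a number of a turn 0.188, either way. A call with a gripper value outside its range is refused whole. The fingers move at their own pace and stop on an object; "force" is the grip in N (left out, the last holds). Time passes only in rows, so rows that do not move let the fingers close. It gives the time, the measured TCP pose, the force, the opening and the grip force at its end, in the units of the state.
- sense(): the state, without advancing time (a new reading comes with each control period).
- snapshot(name): name is "side" or "top" or "wrist"; returns the picture (384x512x3 uint8, red, green, blue); there is no depth.
- calibration(name): a dict with "camera_matrix" (3x3 intrinsics, pixels), "R" (3x3) and "t" (3): a world point X has camera coordinates R X + t; the wrist camera has in their place "mount" (4x4, takes a point from camera to tool coordinates, whose origin is the TCP and whose axes are the flange's). Camera axes: x right, y down, z forward; pixel columns grow to the right and rows downward; lengths in m; the calibration is good to about 2 mm. A picture is of the moment at which its call begins: read the wrist's pose just before it. calibration takes no time and is no camera call.
- sign_off(): hands the job in; it is judged then, once.
The state is a dict: "t": time; "q": joint angles; "qd": joint speeds; "tau": joint torques, N m; "tcp_pos": TCP position; "tool_rot": TCP orientation; "force": force on the tool from outside, world axes, zero at the start; "ft_torque": the same for the moment, N m; "finger_gap": opening from 0.0 (shut) to 1.0 (fully open); "gripper_force": force on a finger pad.
Only numpy, scipy, OpenCV 4.12 (cv2) and the standard library are available. Lean on these libraries where they do the work, as an engineer would, in place of code of your own. Each camera call takes 0.05 s, during which the arm holds its last target. There are 200 camera calls.

## Working session

There is one attempt and no reset: what is moved stays moved. The work goes in short steps, Python scripts to look and compute and a tool call to move; the robot and the scene stay as the last step left them, time stands still between calls to the robot, and variables do not carry over. Pictures are saved under pics/ and viewed, at most 10 in all, crops included, and the job is handed in when it is done.

Besides the shell and the picture viewer there is one more tool, called after ">>>" by a JSON object that holds its "api" and its "payload", one argument or row to a line. apply_moves: Moves the arm, as the interface text tells. Its arguments: {"type":"object","properties":{"plan":{"type":"array"},"force":{"type":"number"}},"required":["plan"]}

```bash
mkdir -p pics; ls
python3 - <<'E'
from station import *
import cv2,numpy as np
s=sense();print({k:np.round(v,3).tolist() for k,v in s.items()})
a=[snapshot(n) for n in("top","side")]
for n,i in zip(("top","side"),a):
    cv2.imwrite(f"pics/{n}0.png",i[:,:,::-1])
    c=calibration(n);print(n,{k:np.round(v,4).tolist() for k,v in c.items()})
print(calibration("wrist"))
E
```

```text
pics
{'t': 0.0, 'q': [-1.524, 0.528, 1.434, -0.0, 1.181, -0.178], 'qd': [0.003, -0.002, 0.0, 0.0, -0.0, -0.001], 'tau': [0.0, -44.235, -17.803, -0.0, 0.008, -0.0], 'tcp_pos': [0.139, -0.608, 0.193], 'tool_rot': [0.994, 0.112, 0.0, -0.001], 'force': [0.122, 0.044, 0.42], 'ft_torque': [-0.02, 0.007, -0.019], 'gripper_force': 0.0, 'finger_gap': 0.999}
top {'camera_matrix': [[455.9062, 0.0, 261.9473], [0.0, 455.9062, 198.8806], [0.0, 0.0, 1.0]], 'R': [[0.0216, -0.9997, 0.0083], [-0.9815, -0.0228, -0.19], [0.1902, -0.004, -0.9817]], 't': [-0.0903, 0.6218, 1.0027]}
side {'camera_matrix': [[368.4279, 0.0, 249.9351], [0.0, 368.4279, 191.3026], [0.0, 0.0, 1.0]], 'R': [[-0.949, -0.3152, 0.0055], [-0.1254, 0.3615, -0.9239], [0.2892, -0.8775, -0.3826]], 't': [0.5837, 0.1677, 0.7207]}
{'camera_matrix': array([[281.53673024,   0.        , 259.44008309],
       [  0.        , 281.53673024, 194.5698629 ],
       [  0.        ,   0.        ,   1.        ]]), 'mount': array([[ 6.44318633e-04, -9.63234327e-01, -2.68661900e-01,
         6.81332837e-02],
       [ 9.99998836e-01,  2.49116580e-04,  1.50508964e-03,
         1.10786412e-04],
       [-1.38282587e-03, -2.68662557e-01,  9.63233366e-01,
        -1.80509214e-01],
       [ 0.00000000e+00,  0.00000000e+00,  0.00000000e+00,
         1.00000000e+00]])}
```

View pics/top0.png

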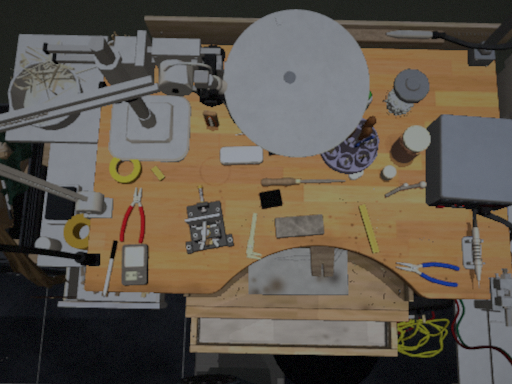

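View pics/side0.png

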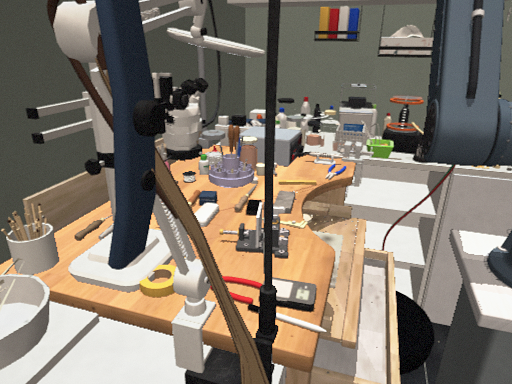

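The top view shows the jig at about (206,226), with its stop rod at (200,190). The long bar runs from (360,206) to (378,252), and the offcut is at (158,174). Next I'll enlarge the jig and the bar.

```bash
cat > h.py <<'E'
from station import *
import cv2,numpy as np
from scipy.spatial.transform import Rotation as Ro
def ray(n,px,z,pose=None):
    c=calibration(n);K=np.array(c["camera_matrix"])
    d=np.linalg.solve(K,[px[0],px[1],1.])
    if n=="wrist":
        p,q=pose;M=np.array(c["mount"]);R=Ro.from_quat(q).as_matrix()
        o=R@M[:3,3]+p;d=R@M[:3,:3]@d
    else:
        R=np.array(c["R"]);o=-R.T@np.array(c["t"]);d=R.T@d
    return o+d*(z-o[2])/d[2]
def proj(n,X,pose=None):
    c=calibration(n);K=np.array(c["camera_matrix"])
    if n=="wrist":
        p,q=pose;M=np.array(c["mount"]);R=Ro.from_quat(q).as_matrix()
        x=M[:3,:3].T@(R.T@(np.array(X)-p)-M[:3,3])
    else: x=np.array(c["R"])@X+np.array(c["t"])
    x=K@x;return x[:2]/x[2]
E
python3 - <<'E'
from h import *
i=cv2.imread("pics/top0.png")
a=cv2.resize(i[176:266,170:250],None,fx=6,fy=6,interpolation=2)[:,:400*2]
b=cv2.resize(i[195:265,345:395],None,fx=6,fy=6,interpolation=2)
b=cv2.copyMakeBorder(b,0,a.shape[0]-b.shape[0],0,0,0)
cv2.imwrite("pics/c1.png",np.hstack([a,b]))
m=cv2.inRange(cv2.cvtColor(i,cv2.COLOR_BGR2HSV),(24,150,100),(34,255,255))
m[:, :345]=0;m[:,395:]=0;m[:195]=0;m[265:]=0
ys,xs=np.nonzero(m);P=np.array([ray("top",(x,y),.01) for x,y in zip(xs,ys)])[:,:2]
(c,s,ang)=cv2.minAreaRect(P.astype(np.float32));print(len(P),c,s,ang)
u,sv,v=np.linalg.svd(P-P.mean(0));print(P.mean(0),v[0],np.degrees(np.arctan2(v[0,1],v[0,0])))
print(ray("top",(206,226),.05))
E
```

```text
Traceback (most recent call last):
IndexError: too many indices for array: array is 1-dimensional, but 2 were indexed
```

View pics/c1.png

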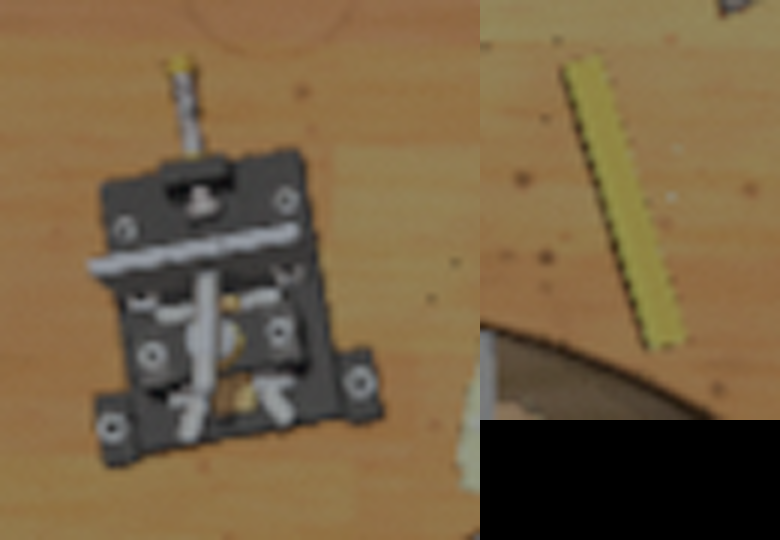

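The crop shows the jig turned about 10° to the left, with the blade roughly along the jig's x. The plate top runs from (185,221) to (220,215), and the bar's four corners are clear. I'll calculate positions from these.

Run:
```python
from h import *
f=lambda x,y,z:ray("top",(170+(x+.5)/6-.5,176+(y+.5)/6-.5),z)[:2]
g=lambda x,y,z:ray("top",(345+(x-480)/6,195+y/6),z)[:2]
deg=lambda v:np.degrees(np.arctan2(v[1],v[0]))
L,Rr=f(90,268,.084),f(298,232,.084);print("plate",L,Rr,np.linalg.norm(L-Rr),deg(L-Rr)-90)
a,b=f(103,185,.012),f(300,150,.012);print("base far",a,b,np.linalg.norm(a-b),deg(a-b)-90)
a,b=f(207,275,.0915),f(205,385,.0915);print("blade",a,b,np.linalg.norm(a-b),deg(a-b),(a+b)/2)
c=[g(565,68,.01),g(600,58,.01),g(685,340,.01),g(648,348,.01)];c=np.array(c)
print("bar",c.mean(0),np.linalg.norm(c[0]-c[3]),np.linalg.norm(c[1]-c[0]),deg(c[0]-c[3]),deg(c[1]-c[2]))
yaw=np.radians(9.5);m=(L+Rr)/2;print("origin from plate",m-.033*np.array([np.cos(yaw),np.sin(yaw)]))
```

```text
plate [0.56589665 0.09704431] [0.5813605  0.01953305] 0.07903876521122477 11.28263569565371
base far [0.61007125 0.10555993] [0.62631725 0.02651586] 0.0806963309741771 11.614313891571186
blade [0.5631959  0.05211172] [0.52215355 0.05097504] 0.04105809373888592 1.5864271405184767 [0.54267472 0.05154338]
bar [ 0.56595686 -0.33681914] 0.11687233062485414 0.01502064321294569 15.380173182336566 15.504510861058279
origin from plate [0.54108115 0.05284211]
```

The jig origin comes out near (0.541, 0.052) with a yaw of about 11.4°, and the plate width measures 79 mm against 80 given. The bar centre is (0.566, -0.337) with a yaw of 15.4°, and its length measures 117 mm against 120. I'll move above the bar's rear end.

>>> {"api": "apply_moves", "payload": {
  "plan": [
    [0.05, -0.02, 0, 0, 0, 0, -1],
    [0.05, -0.02, 0, 0, 0, 0, -1],
    [0.05, -0.02, 0.01, 0, 0, 0, -1],
    [0.05, -0.02, 0.01, 0, 0, 0, -1],
    [0.05, -0.02, 0.01, 0, 0, 0, -1],
    [0.05, -0.02, 0.01, 0, 0, 0, -1],
    [0.05, -0.02, 0.01, 0, 0, 0, -1],
    [0.05, -0.02, 0.01, 0, 0, 0, -1]
  ]
}}

```text
t: 1.1
tcp_pos: [0.4947, -0.3628, 0.1333]
tool_rot: [0.994, 0.112, -0.0, -0.0]
force: [0.6, -0.3, 0.1]
finger_gap: 1.001
gripper_force: 0.0
```

>>> {"api": "apply_moves", "payload": {
  "plan": [
    [0.025, -0.007, 0.02, 0, 0, 0, -1],
    [0, 0, 0, 0, 0, 0, -1],
    [0, 0, 0, 0, 0, 0, -1]
  ]
}}

```text
t: 1.48
tcp_pos: [0.5159, -0.352, 0.1139]
tool_rot: [0.994, 0.112, -0.0, -0.0]
force: [0.7, -0.1, 0.3]
finger_gap: 1.0
gripper_force: 0.0
```

Run:
```python
from h import *
s=sense();i=snapshot("wrist")[:,:,::-1];cv2.imwrite("pics/w1.png",i)
np.save("w1.npy",np.r_[s["tcp_pos"],s["tool_rot"]]);print(s["t"],s["tcp_pos"],s["tool_rot"],s["q"])
```

```text
1.475 [ 0.51586859 -0.35199489  0.1139172 ] [ 9.93688313e-01  1.12175657e-01 -3.89567313e-04 -7.76697737e-05] [-7.77182325e-01  6.22340085e-01  1.50589853e+00 -5.97717827e-04
  1.01396543e+00  5.69105517e-01]
```

View pics/w1.png

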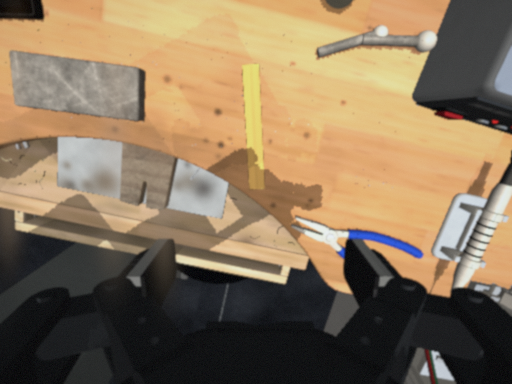

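The wrist view shows the bar running from its far end at (250,65) to its near end at (257,188), where the bench edge casts a shadow. I'll fit it.

Run:
```python
from h import *
w=np.load("w1.npy");pose=(w[:3],w[3:])
i=cv2.imread("pics/w1.png");h=cv2.cvtColor(i,cv2.COLOR_BGR2HSV)
print(h[100,250],h[180,257],h[100,230],h[180,240])
m=((h[...,0]>=22)&(h[...,0]<36)&(h[...,1]>120)).astype(np.uint8)
m[:55]=0;m[200:]=0;m[:,:225]=0;m[:,280:]=0
n,l,st,_=cv2.connectedComponentsWithStats(m);k=1+np.argmax(st[1:,4]);print(st[k])
ys,xs=np.nonzero(l==k)
P=np.array([ray("wrist",(x,y),.010,pose) for x,y in zip(xs,ys)])[:,:2]
c=cv2.minAreaRect((P*1000).astype(np.float32));print(c)
u,sv,v=np.linalg.svd(P-P.mean(0));a=v[0]*np.sign(v[0,0])
t=(P-P.mean(0))@a;ctr=P.mean(0)+a*(t.max()+t.min())/2
print("ctr",ctr,"yaw",np.arctan2(a[1],a[0]),np.ptp(t), "rear",ctr-.06*a,P.mean(0)+a*t.min())
```

```text
[ 26 125 230] [ 18 145 176] [ 14 130 220] [ 14 128 149]
[ 242   64   22  106 1421]
((578.0923461914062, -331.91119384765625), (99.36341857910156, 15.594898223876953), 16.19068717956543)
ctr [ 0.5781901  -0.33236344] yaw 0.30797950433947346 0.09954749133518512 rear [ 0.52101322 -0.35055147] [ 0.5307583  -0.34745155]
```

>>> {"api": "apply_moves", "payload": {
  "plan": [
    [0, 0, 0, 0, 0, -0.05, -1],
    [0.007, -0.002, 0.05, 0, 0, 0, -1],
    [0, 0, 0, 0, 0.175, 0, -1],
    [-0.0085, 0, 0.048, 0, 0, 0, -0.3],
    [0, 0, 0, 0, 0, 0, -0.3],
    [0, 0, 0, 0, 0, 0, -0.3]
  ]
}}

```text
t: 2.28
tcp_pos: [0.5231, -0.3493, 0.0168]
tool_rot: [0.987, 0.136, 0.087, -0.011]
force: [0.6, -0.6, 0.1]
finger_gap: 0.649
gripper_force: 0.0
```

Run:
```python
from h import *
s=sense();R=Ro.from_quat(s["tool_rot"]).as_matrix();i=snapshot("wrist")[:,:,::-1];cv2.imwrite("pics/w2.png",i)
print(s["tcp_pos"],"\n",R.round(4),s["finger_gap"],np.arctan2(R[1,0],R[0,0]))
d=np.array([.5221,-.3482,.003])-s["tcp_pos"];print((R.T@d).round(4))
```

```text
[ 0.5231252  -0.34931231  0.01679539] 
 [[ 0.9477  0.2706  0.1691]
 [ 0.2668 -0.9627  0.0453]
 [ 0.1751  0.0021 -0.9845]] 0.6488801594854949 0.27436976492120674
[-0.0031 -0.0014  0.0135]
```

View pics/w2.png

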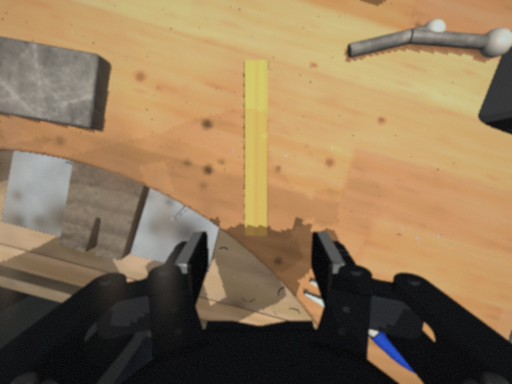

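The bar is centred between the fingers, running from (257,60) to (256,236). I'll check the near end.

Run:
```python
from h import *
s=sense();p=(s["tcp_pos"],s["tool_rot"]);R=Ro.from_quat(p[1]).as_matrix()
a=ray("wrist",(256,236),.005,p);b=ray("wrist",(257,60),.01,p);print(a,b,np.linalg.norm(a-b),np.arctan2(*(b-a)[1::-1]))
u=(b-a)/np.linalg.norm(b-a);u[2]=0
for e in (a+u*.012,b-u*.108): e[2]=.003;print((R.T@(e-p[0])).round(4))
```

```text
[ 0.5093907  -0.35139497  0.005     ] [ 0.62681884 -0.3191311   0.01      ] 0.12188242152655596 0.26813758481959404
[-0.0048 -0.002   0.0137]
[-0.003  -0.002   0.0141]
```

>>> {"api": "apply_moves", "payload": {
  "plan": [
    [-0.004, -0.002, 0.0137, 0, 0, 0, -0.3],
    [0, 0, 0, 0, 0, 0, -0.3],
    [0, 0, 0, 0, 0, 0, 1],
    [0, 0, 0, 0, 0, 0, 1],
    [0, 0, 0, 0, 0, 0, 1],
    [0, 0, 0, 0, 0, 0, 1],
    [0, 0, 0, 0, 0, 0, 1]
  ],
  "force": 90
}}

```text
t: 3.2
tcp_pos: [0.5206, -0.3464, 0.0011]
tool_rot: [0.987, 0.136, 0.087, -0.012]
force: [-1.0, 0.7, 0.2]
finger_gap: -0.002
gripper_force: 0.0
```

>>> {"api": "apply_moves", "payload": {
  "plan": [
    [0, 0, 0, 0, 0, 0, 1],
    [0.004, 0, -0.0197, 0, 0, 0, 1],
    [0.006, 0, -0.03, 0, 0, 0, 1],
    [0.008, 0, -0.05, 0, 0, 0, 1],
    [0.008, 0, -0.05, 0, 0, 0, 1],
    [0, 0, 0, 0, 0, 0, 1],
    [0, 0, 0, 0, 0, 0, 1]
  ]
}}

```text
t: 4.08
tcp_pos: [0.5196, -0.346, 0.1527]
tool_rot: [0.987, 0.136, 0.086, -0.012]
force: [0.8, -0.3, 0.7]
finger_gap: -0.0
gripper_force: 0.0
```

Run:
```python
from h import *
s=sense();i=snapshot("wrist")[:,:,::-1];cv2.imwrite("pics/w3.png",i)
R=Ro.from_quat(s["tool_rot"]).as_matrix();print(s["tcp_pos"],s["finger_gap"]*85,s["force"],s["ft_torque"],s["q"])
np.save("w3.npy",np.r_[s["tcp_pos"],s["tool_rot"]])
```

```text
[ 0.51962632 -0.34600232  0.15268693] -0.017213509350939668 [ 0.80740334 -0.25581403  0.74459375] [0.0534507  0.10876439 0.02033474] [-0.85244255  0.53483741  1.57315968  0.19206669  0.96749564  0.33958226]
```

View pics/w3.png

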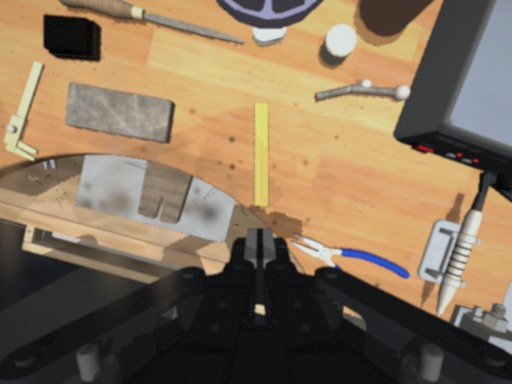

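The grip missed: the fingers are shut and the bar is still on the bench, from (261,103) to (261,205). I'll measure where it lies relative to the fingers.

Run:
```python
from h import *
w=np.load("w3.npy");p=(w[:3],w[3:]);R=Ro.from_quat(p[1]).as_matrix()
a=ray("wrist",(261,205),.005,p);b=ray("wrist",(261,103),.01,p);print(a,b,np.linalg.norm(a-b),np.arctan2(*(b-a)[1::-1]))
print("tcp px",proj("wrist",p[0],p),[proj("wrist",p[0]+R@np.array([x,0,z]),p).round(0) for x,z in((.011,0),(-.011,0),(.011,-.04))])
i=snapshot("top")[:,:,::-1];cv2.imwrite("pics/t3.png",i)
print("top tcp",proj("top",p[0]),"bar rear",proj("top",a),proj("top",b))
h=cv2.cvtColor(i,cv2.COLOR_BGR2HSV);cv2.imwrite("pics/t3c.png",cv2.resize(i[190:280,320:420],None,fx=5,fy=5,interpolation=2))
w3=cv2.resize(cv2.imread("pics/w3.png")[195:295,200:320],None,fx=4,fy=4,interpolation=2)
t=cv2.imread("pics/t3c.png")[:400,:];t=cv2.copyMakeBorder(t,0,0,0,0,0)
cv2.imwrite("pics/t3c.png",cv2.resize(np.hstack([t,w3]),None,fx=.8,fy=.8))
```

```text
[ 0.51083721 -0.35094857  0.005     ] [ 0.62521065 -0.31851651  0.01      ] 0.11898790348367658 0.2763094609649702
tcp px [258.84999115 219.80773092] [array([259., 204.]), array([259., 235.]), array([259., 227.])]
top tcp [390.21821592 242.22748344] bar rear [374.91690017 251.86462881] [360.96924645 204.39761249]
```

View pics/t3c.png

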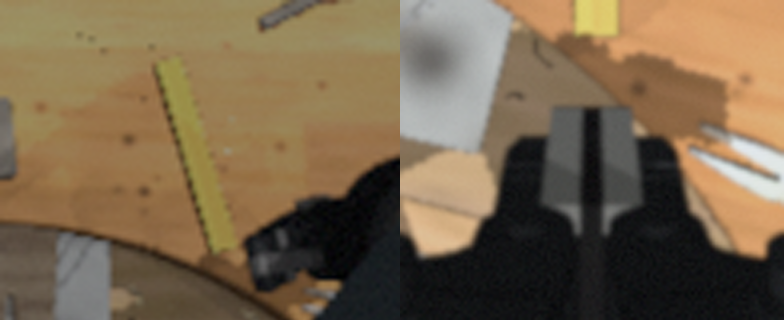

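The fingers look offset from the stated TCP in the picture: the pad tips start at row 228, against a predicted 204 to 220. I'll check with the side and top cameras for comparison.

Run:
```python
from h import *
s=sense();p=(s["tcp_pos"],s["tool_rot"]);R=Ro.from_quat(p[1]).as_matrix()
def mark(n,i,off,sc):
    o=cv2.resize(i,None,fx=sc,fy=sc,interpolation=2)
    for z,c in((0,(0,0,255)),(-.02,(0,255,0)),(-.04,(255,0,0))):
        for x in(-.011,0,.011):
            q=(proj(n,p[0]+R@np.array([x,0,z]))-off+.5)*sc;cv2.circle(o,tuple(int(v) for v in q),2,c,-1)
    return o
q=proj("side",p[0]);print(q)
t=cv2.imread("pics/t3.png");A=mark("top",t[215:275,360:420],np.array([360,215]),6)
out=[A]
if 0<q[0]<512 and 0<q[1]<384:
    i=snapshot("side")[:,:,::-1];x0=int(np.clip(q[0]-30,0,452));y0=int(np.clip(q[1]-35,0,324))
    out.append(mark("side",np.ascontiguousarray(i[y0:y0+60,x0:x0+60]),np.array([x0,y0]),6))
cv2.imwrite("pics/m4.png",np.hstack(out))
```

```text
[316.19401696 137.8183874 ]
```

View pics/m4.png

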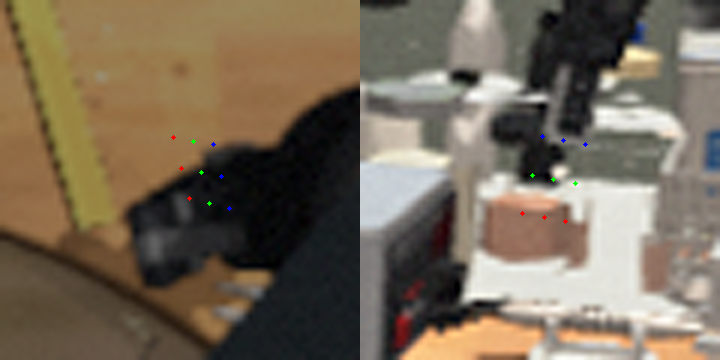

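The side view puts the pad tips near the blue marks, about 40 mm above the reported TCP. The wrist view fits this too, since row 228 matches z = -40 mm at the pad's front edge. I'll confirm it by touching a bare piece of bench between the block and the bar.

>>> {"api": "apply_moves", "payload": {
  "plan": [
    [0.055, -0.022, 0, 0, 0, 0, 1],
    [0, -0.023, 0, 0, 0, 0, 1],
    [-0.009, 0, 0.05, 0, 0, 0, 1],
    [-0.009, 0, 0.05, 0, 0, 0, 1],
    [-0.008, 0, 0.045, 0, 0, 0, 1],
    [-0.001, 0, 0.007, 0, 0, 0, 1],
    [0, 0, 0, 0, 0, 0, 1],
    [0, 0, 0, 0, 0, 0, 1]
  ]
}}

```text
t: 5.22
tcp_pos: [0.5612, -0.2896, 0.01]
tool_rot: [0.987, 0.137, 0.088, -0.011]
force: [-0.1, -0.0, -0.1]
finger_gap: -0.003
gripper_force: 0.0
```

>>> {"api": "apply_moves", "payload": {
  "plan": [
    [0, 0, 0.002, 0, 0, 0, 1],
    [0, 0, 0.002, 0, 0, 0, 1],
    [0, 0, 0.002, 0, 0, 0, 1],
    [0, 0, 0, 0, 0, 0, 1]
  ]
}}

```text
t: 5.72
tcp_pos: [0.5609, -0.2881, 0.0022]
tool_rot: [0.987, 0.136, 0.086, -0.012]
force: [1.4, 0.3, -0.6]
finger_gap: -0.001
gripper_force: 0.0
```

>>> {"api": "apply_moves", "payload": {
  "plan": [
    [0, 0, 0.002, 0, 0, 0, 1],
    [0, 0, 0.002, 0, 0, 0, 1],
    [0, 0, 0.002, 0, 0, 0, 1],
    [0, 0, 0, 0, 0, 0, 1]
  ]
}}

```text
t: 6.22
tcp_pos: [0.5618, -0.2878, -0.0039]
tool_rot: [0.987, 0.136, 0.086, -0.012]
force: [-0.7, -0.3, -0.1]
finger_gap: 0.004
gripper_force: 0.0
```

No contact at z = -4 mm, so the fingertips do end short of the reported TCP. I'll keep going down gently.

>>> {"api": "apply_moves", "payload": {
  "plan": [
    [0, 0, 0.003, 0, 0, 0, 1],
    [0, 0, 0.003, 0, 0, 0, 1],
    [0, 0, 0.003, 0, 0, 0, 1],
    [0, 0, 0, 0, 0, 0, 1]
  ]
}}

```text
t: 6.72
tcp_pos: [0.5633, -0.2874, -0.0128]
tool_rot: [0.987, 0.136, 0.086, -0.012]
force: [0.0, -0.4, 0.7]
finger_gap: -0.003
gripper_force: 0.0
```

>>> {"api": "apply_moves", "payload": {
  "plan": [
    [0, 0, 0.002, 0, 0, 0, 1],
    [0, 0, 0.002, 0, 0, 0, 1],
    [0, 0, 0.002, 0, 0, 0, 1],
    [0, 0, 0, 0, 0, 0, 1]
  ]
}}

```text
t: 7.22
tcp_pos: [0.5644, -0.2872, -0.0186]
tool_rot: [0.987, 0.136, 0.086, -0.012]
force: [-0.2, 0.3, -0.3]
finger_gap: 0.001
gripper_force: 0.0
```

>>> {"api": "apply_moves", "payload": {
  "plan": [
    [0, 0, 0.002, 0, 0, 0, 1],
    [0, 0, 0.002, 0, 0, 0, 1],
    [0, 0, 0.002, 0, 0, 0, 1],
    [0, 0, 0, 0, 0, 0, 1]
  ]
}}

```text
t: 7.72
tcp_pos: [0.5654, -0.2869, -0.0245]
tool_rot: [0.987, 0.136, 0.086, -0.012]
force: [0.3, -0.6, 0.1]
finger_gap: -0.0
gripper_force: 0.0
```

>>> {"api": "apply_moves", "payload": {
  "plan": [
    [0, 0, 0.002, 0, 0, 0, 1],
    [0, 0, 0.002, 0, 0, 0, 1],
    [0, 0, 0.002, 0, 0, 0, 1],
    [0, 0, 0, 0, 0, 0, 1]
  ]
}}

```text
t: 8.22
tcp_pos: [0.5663, -0.2866, -0.0304]
tool_rot: [0.987, 0.136, 0.086, -0.012]
force: [-0.3, 0.0, 0.0]
finger_gap: -0.003
gripper_force: 0.0
```

>>> {"api": "apply_moves", "payload": {
  "plan": [
    [0, 0, 0.002, 0, 0, 0, 1],
    [0, 0, 0.002, 0, 0, 0, 1],
    [0, 0, 0, 0, 0, 0, 1]
  ]
}}

```text
t: 8.6
tcp_pos: [0.567, -0.2864, -0.0343]
tool_rot: [0.987, 0.136, 0.086, -0.012]
force: [0.6, -0.1, 0.4]
finger_gap: -0.0
gripper_force: 0.0
```

>>> {"api": "apply_moves", "payload": {
  "plan": [
    [0, 0, 0.002, 0, 0, 0, 1],
    [0, 0, 0, 0, 0, 0, 1]
  ]
}}

```text
t: 8.85
tcp_pos: [0.5675, -0.2865, -0.0354]
tool_rot: [0.987, 0.137, 0.087, -0.012]
force: [-1.2, 0.8, 4.0]
finger_gap: 0.003
gripper_force: 2.3
```

>>> {"api": "apply_moves", "payload": {
  "plan": [
    [0, 0, 0.002, 0, 0, 0, 1],
    [0, 0, 0, 0, 0, 0, 1]
  ]
}}

```text
t: 9.1
tcp_pos: [0.5676, -0.2866, -0.0357]
tool_rot: [0.987, 0.137, 0.087, -0.012]
force: [-5.8, 0.4, 15.1]
finger_gap: -0.0
gripper_force: 7.9
```

Contact comes at TCP z ≈ -35 mm. Allowing for the tilt, the real fingertips end about 37.5 mm short of the reported TCP along the tool axis, and I'll use that from here on. I'll lift and work out the regrasp.

>>> {"api": "apply_moves", "payload": {
  "plan": [
    [0, 0, -0.01, 0, 0, 0, 1],
    [0.006, 0, -0.04, 0, 0, 0, -0.3],
    [0.003, 0, -0.02, 0, 0, 0, -0.3],
    [-0.05, 0.03, 0, 0, 0, 0, -0.3],
    [0, 0.026, 0, 0, 0, 0, -0.3],
    [0, 0, 0, 0, 0, 0, -0.3],
    [0, 0, 0, 0, 0, 0, -0.3]
  ]
}}

```text
t: 9.98
tcp_pos: [0.532, -0.3532, 0.0234]
tool_rot: [0.987, 0.137, 0.086, -0.013]
force: [0.8, -0.4, -0.2]
finger_gap: 0.65
gripper_force: 0.0
```

```bash
cat >> h.py <<'E'
L=.0375
def togo(tip,yaw=None):
    s=sense();R=Ro.from_quat(s["tool_rot"]).as_matrix();t=s["tcp_pos"]-R[:,2]*L
    print("t",s["t"],"tip",t.round(4),"yawx",np.arctan2(R[1,0],R[0,0]).round(4),"tilt",np.degrees(np.arccos(-R[2,2])).round(2))
    print("togo",(R.T@(np.array(tip)-t)).round(4),"force",s["force"].round(1),"tq",s["ft_torque"].round(3),"gap",s["finger_gap"]*85,"q6",s["q"][5].round(3))
    return R
E
python3 -c "
from h import *
togo([.5216,-.3481,.003])"
```

```text
t 9.975 tip [ 0.5258 -0.355   0.0604] yawx 0.275 tilt 10.0
togo [-0.0121 -0.0077  0.0561] force [ 0.8 -0.4 -0.2] tq [ 0.037  0.093 -0.005] gap 55.22658861923703 q6 0.277
```

>>> {"api": "apply_moves", "payload": {
  "plan": [
    [-0.012, -0.0077, 0.02, 0, 0, 0, -0.3],
    [0, 0, 0.03, 0, 0, 0, -0.3],
    [0, 0, 0.006, 0, 0, 0, -0.3],
    [0, 0, 0, 0, 0, 0, 1],
    [0, 0, 0, 0, 0, 0, 1],
    [0, 0, 0, 0, 0, 0, 1],
    [0, 0, 0, 0, 0, 0, 1],
    [0, 0, 0, 0, 0, 0, 1]
  ],
  "force": 90
}}

```text
t: 10.98
tcp_pos: [0.5288, -0.3479, -0.0321]
tool_rot: [0.987, 0.136, 0.087, -0.012]
force: [-1.4, 2.5, 6.7]
finger_gap: 0.142
gripper_force: 88.4
```

```bash
python3 -c "
from h import *
togo([.5216,-.3481,.003])"
```

```text
t 10.975 tip [ 0.5225 -0.3496  0.0048] yawx 0.275 tilt 10.09
togo [-0.0008 -0.0017  0.0017] force [-1.4  2.5  6.7] tq [ 0.267 -0.038  0.076] gap 12.046239350622178 q6 0.23
```

The gripper is holding something at 88 N. I'll lift and check.

>>> {"api": "apply_moves", "payload": {
  "plan": [
    [0.002, 0, -0.01, 0, 0, 0, 1],
    [0.007, 0, -0.04, 0, 0, 0, 1],
    [0.009, 0, -0.05, 0, 0, 0, 1],
    [0.007, 0, -0.04, 0, 0, 0, 1],
    [0, 0, 0, 0, 0, 0, 1],
    [0, 0, 0, 0, 0, 0, 1]
  ]
}}

```text
t: 11.72
tcp_pos: [0.5276, -0.3469, 0.108]
tool_rot: [0.987, 0.136, 0.086, -0.013]
force: [-0.3, 0.9, -2.0]
finger_gap: 0.148
gripper_force: 88.3
```

```bash
cat >> h.py <<'E'
def barimg(i):
    h=cv2.cvtColor(i,cv2.COLOR_BGR2HSV)
    m=((h[...,0]>=22)&(h[...,0]<36)&(h[...,1]>110)).astype(np.uint8);m[230:]=0
    n,l,st,_=cv2.connectedComponentsWithStats(m);ok=[k for k in range(1,n) if st[k,4]>80]
    for k in ok:
        ys,xs=np.nonzero(l==k);print("comp",st[k],"top row cols",xs[ys<=ys.min()+3].min(),xs[ys<=ys.min()+3].max(),"bottom",xs[ys>=ys.max()-3].min(),xs[ys>=ys.max()-3].max())
E
python3 - <<'E'
from h import *
R=togo([.4165,.0267,.14]);i=snapshot("wrist")[:,:,::-1].copy();cv2.imwrite("pics/w5.png",i);barimg(i)
s=sense();p=(s["tcp_pos"],s["tool_rot"]);tip=p[0]-R[:,2]*L
# predicted ends of a held bar: level, top face 5 mm above tip
u=np.array([R[0,0],R[1,0],0]);u/=np.linalg.norm(u)
for d in(.108,-.012):
  for y in(-.008,.008): print(d,y,proj("wrist",tip+u*d+R[:,1]*y+np.array([0,0,.005]),p).round(1))
yaw=.199;c,sn=np.cos(yaw),np.sin(yaw);t=np.radians(10)
T=np.array([[c,sn,0],[sn,-c,0],[0,0,-1.]])@Ro.from_rotvec([0,t,0]).as_matrix()
print("rot",Ro.from_matrix(R.T@T).as_rotvec().round(4))
E
```

```text
t 11.725 tip [ 0.5214 -0.3487  0.1449] yawx 0.2746 tilt 9.96
togo [-1.000e-04 -3.898e-01  5.600e-03] force [-0.3  0.9 -2. ] tq [-0.068  0.188  0.017] gap 12.620232830164989 q6 0.329
comp [ 241   36   33  194 3972] top row cols 242 271 bottom 246 256
0.108 -0.008 [242.7  34.8]
0.108 0.008 [274.8  34.9]
-0.012 -0.008 [243.9 268.1]
-0.012 0.008 [273.4 268.1]
rot [-0.0147  0.0008  0.0745]
```

The bar is held as predicted: its front edge is at row 36 against 35 expected, and it hangs level. This also confirms the 37.5 mm offset. I'll carry it to the jig.

>>> {"api": "apply_moves", "payload": {
  "plan": [
    [0, -0.03, 0, 0, 0, 0, 1],
    [0, -0.05, 0, 0, 0, 0, 1],
    [0, -0.05, 0, 0, 0, 0, 1],
    [0, -0.05, 0, 0, 0, 0, 1],
    [0, -0.05, 0, 0, 0, 0, 1],
    [0, -0.05, 0, 0, 0, 0, 1],
    [0, -0.05, 0, 0, 0, 0, 1],
    [0, -0.04, 0, 0, 0, 0, 1]
  ]
}}

```text
t: 12.78
tcp_pos: [0.4256, 0.0107, 0.1073]
tool_rot: [0.987, 0.136, 0.084, -0.013]
force: [0.3, -0.3, -1.4]
finger_gap: 0.145
gripper_force: 88.4
```

>>> {"api": "apply_moves", "payload": {
  "plan": [
    [0, -0.02, 0, -0.015, 0, 0.075, 1],
    [0, 0, 0, 0, 0, 0, 1],
    [0, 0, 0, 0, 0, 0, 1]
  ]
}}

```text
t: 13.15
tcp_pos: [0.423, 0.0274, 0.1081]
tool_rot: [0.991, 0.099, 0.087, -0.008]
force: [0.6, -0.0, -2.1]
finger_gap: 0.142
gripper_force: 88.5
```

Run:
```python
from h import *
R=togo([.4165,.0267,.09]);i=snapshot("wrist")[:,:,::-1].copy();cv2.imwrite("pics/w6.png",i);barimg(i);s=sense();np.save("w6.npy",np.r_[s["tcp_pos"],s["tool_rot"]]);print(s["q"].round(3))
```

```text
t 13.15 tip [0.4166 0.0262 0.1451] yawx 0.1993 tilt 9.99
togo [-0.0095 -0.0006  0.0542] force [ 0.6 -0.  -2.1] tq [-0.01   0.209  0.034] gap 12.072566316422535 q6 0.964
comp [ 241   35   33  195 5764] top row cols 241 271 bottom 245 273
[-0.263  0.372  2.147  0.168  0.47   0.965]
```

View pics/w6.png

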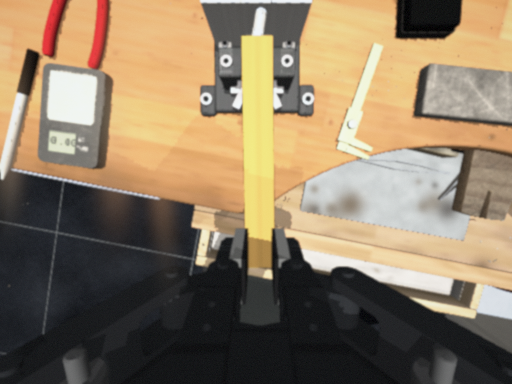

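The wrist view shows the jig square to the bar. The flange screws are at (208,98) and (307,98), the bridge bolts at (226,60) and (287,60), and the bar's front edge spans (241–271, 35). I'll calculate the lateral offset.

Run:
```python
from h import *
w=np.load("w6.npy");p=(w[:3],w[3:]);R=Ro.from_quat(p[1]).as_matrix();tip=p[0]-R[:,2]*L
u=np.array([R[0,0],R[1,0],0]);u/=np.linalg.norm(u);n=np.array([-u[1],u[0],0])
def f(name,px,z):
    X=ray("wrist",px,z,p);d=X-tip;print(name,X.round(4),"ahead",(d@u).round(4),"left",(d@n).round(4))
for nm,a,b,z in(("flange",(208,98),(307,98),.014),("bolts",(226,60),(287,60),.062),("bfr",(217,112),(300,112),.012),("plate",(201,2),(311,2),.084)):
    f(nm,a,z);f(nm,b,z)
f("barfront",(241,35),.15);f("barfront",(271,35),.15);f("barmid",(244,130),.15);f("barmid",(272.5,130),.15)
f("blade",(261,10),.0915);f("packing?",(258,105),.012)
```

```text
flange [0.5147 0.0962 0.014 ] ahead 0.1097 left 0.0497
flange [0.5339 0.0011 0.014 ] ahead 0.1098 left -0.0474
bolts [0.5372 0.0769 0.062 ] ahead 0.1281 left 0.0263
bolts [0.547  0.0288 0.062 ] ahead 0.1281 left -0.0227
bfr [0.5035 0.0855 0.012 ] ahead 0.0967 left 0.0413
bfr [0.5198 0.0048 0.012 ] ahead 0.0968 left -0.041
plate [0.5654 0.0979 0.084 ] ahead 0.1599 left 0.0413
plate [0.5811 0.0207 0.084 ] ahead 0.16 left -0.0374
barfront [0.5211 0.0559 0.15  ] ahead 0.1081 left 0.0089
barfront [0.5241 0.0412 0.15  ] ahead 0.1081 left -0.0061
barmid [0.4756 0.0455 0.15  ] ahead 0.0614 left 0.0077
barmid [0.4785 0.0311 0.15  ] ahead 0.0614 left -0.0071
blade [0.5648 0.054  0.0915] ahead 0.1506 left -0.0015
packing? [0.5182 0.047  0.012 ] ahead 0.1035 left 0.0007
```

Lateral and yaw errors are within about 1 mm and 1°. The bar's front would stand over the wing tip, so I'll back off 14 mm, lower, and then go in.

>>> {"api": "apply_moves", "payload": {
  "plan": [
    [-0.0138, 0, -0.0024, 0, 0, 0, 1],
    [-0.0087, 0, 0.0492, 0, 0, 0, 1],
    [-0.007, 0, 0.0394, 0, 0, 0, 1],
    [-0.0035, 0, 0.0197, 0, 0, 0, 1],
    [0, 0, 0, 0, 0, 0, 1],
    [0, 0, 0, 0, 0, 0, 1]
  ]
}}

```text
t: 13.95
tcp_pos: [0.4106, 0.0263, 0.0083]
tool_rot: [0.991, 0.099, 0.09, -0.01]
force: [-0.4, -0.2, -1.3]
finger_gap: 0.145
gripper_force: 88.5
```

Run:
```python
from h import *
o=np.array([.4166,.0262,0])+.1287*np.array([np.cos(.199),np.sin(.199),0])+.0005*np.array([-np.sin(.199),np.cos(.199),0]);print("jig origin",o)
o[2]=.0253;x=lambda d:o+d*np.array([np.cos(.199),np.sin(.199),0])
togo(x(-.141));togo(x(-.11))
print(sense()["q"].round(3))
```

```text
jig origin [0.54266123 0.05213273 0.        ]
t 13.95 tip [0.404  0.0249 0.0451] yawx 0.1988 tilt 10.35
togo [-0.0033  0.0008  0.0196] force [-0.4 -0.2 -1.3] tq [-0.069  0.234  0.02 ] gap 12.343512506769324 q6 0.267
t 13.95 tip [0.404  0.0249 0.0451] yawx 0.1988 tilt 10.35
togo [0.0272 0.0008 0.0251] force [-0.4 -0.2 -1.3] tq [-0.069  0.234  0.02 ] gap 12.343512506769324 q6 0.267
[-0.282  0.644  2.26   0.833  0.116  0.267]
```

>>> {"api": "apply_moves", "payload": {
  "plan": [
    [0.0065, 0.0004, 0.0011, 0, 0, 0, 1],
    [0.0065, 0.0004, 0.0011, 0, 0, 0, 1],
    [-0.001, 0, 0.0059, 0, 0, 0, 1],
    [-0.001, 0, 0.0059, 0, 0, 0, 1],
    [0, 0, 0, 0, 0, 0, 1],
    [0, 0, 0, 0, 0, 0, 1]
  ]
}}

```text
t: 14.7
tcp_pos: [0.4242, 0.0286, -0.0033]
tool_rot: [0.991, 0.099, 0.09, -0.01]
force: [-0.4, 0.1, -1.2]
finger_gap: 0.146
gripper_force: 88.5
```

```bash
cat >> h.py <<'E'
J=np.array([.54266,.05213,0.]);JU=np.array([np.cos(.199),np.sin(.199),0]);JN=np.array([-JU[1],JU[0],0])
def jig():
    s=sense();R=Ro.from_quat(s["tool_rot"]).as_matrix();t=s["tcp_pos"]-R[:,2]*L-J
    print("t",s["t"],"tip in jig",np.array([t@JU,t@JN,t[2]]).round(4),"yaw err",(np.arctan2(R[1,0],R[0,0])-.199).round(4),"tilt",np.degrees(np.arccos(-R[2,2])).round(2),"F",np.round([s["force"]@JU,s["force"]@JN,s["force"][2]],1),"T",s["ft_torque"].round(3),"q",s["q"].round(2))
    return R
E
python3 -c "
from h import *
jig()"
```

```text
t 14.7 tip in jig [-0.1275  0.0003  0.0336] yaw err 0.0005 tilt 10.4 F [-0.3  0.2 -1.2] T [-0.049  0.173 -0.002] q [-0.27  0.68  2.23  0.85  0.11  0.27]
```

>>> {"api": "apply_moves", "payload": {
  "plan": [
    [-0.0005, 0, 0.003, 0, -0.007, 0, 1],
    [-0.0005, 0, 0.003, 0, 0, 0, 1],
    [0, 0, 0, 0, 0, 0, 1],
    [-0.0003, 0, 0.0015, 0, 0, 0, 1],
    [0, 0, 0, 0, 0, 0, 1]
  ]
}}

```text
t: 15.32
tcp_pos: [0.424, 0.0288, -0.0114]
tool_rot: [0.991, 0.099, 0.086, -0.01]
force: [-0.4, -0.4, -1.3]
finger_gap: 0.145
gripper_force: 88.5
```

```bash
python3 -c "
from h import *
jig()"
```

```text
t 15.325 tip in jig [-0.1274  0.0004  0.0256] yaw err 0.0 tilt 9.95 F [-0.5 -0.3 -1.3] T [-0.045  0.209 -0.019] q [-0.26  0.7   2.23  0.91  0.1   0.21]
```

>>> {"api": "apply_moves", "payload": {
  "plan": [
    [0.0049, 0, 0.0009, 0, 0, 0, 1],
    [0.0049, 0, 0.0009, 0, 0, 0, 1],
    [0.0049, 0, 0.0009, 0, 0, 0, 1],
    [0, 0, 0, 0, 0, 0, 1]
  ]
}}

```text
t: 15.82
tcp_pos: [0.4391, 0.0317, -0.0115]
tool_rot: [0.991, 0.1, 0.086, -0.01]
force: [0.8, 0.7, -1.2]
finger_gap: 0.145
gripper_force: 88.5
```

>>> {"api": "apply_moves", "payload": {
  "plan": [
    [0.0049, 0, 0.0009, 0, 0, 0, 1],
    [0.0049, 0, 0.0009, 0, 0, 0, 1],
    [0.0049, 0, 0.0009, 0, 0, 0, 1],
    [0, 0, 0, 0, 0, 0, 1]
  ]
}}

```text
t: 16.32
tcp_pos: [0.4533, 0.0347, -0.0118]
tool_rot: [0.991, 0.099, 0.086, -0.01]
force: [-0.4, 0.2, -2.0]
finger_gap: 0.144
gripper_force: 88.5
```

```bash
python3 -c "
from h import *
jig()"
```

```text
t 16.325 tip in jig [-0.0975  0.0005  0.0252] yaw err 0.0005 tilt 9.94 F [-0.4  0.3 -2. ] T [-0.027  0.203  0.065] q [-0.23  0.7   2.15  0.5   0.16  0.66]
```

>>> {"api": "apply_moves", "payload": {
  "plan": [
    [0.0049, 0, 0.0009, 0, 0, 0, 1],
    [0.0049, 0, 0.0009, 0, 0, 0, 1],
    [0.0049, 0, 0.0009, 0, 0, 0, 1],
    [0, 0, 0, 0, 0, 0, 1]
  ]
}}

```text
t: 16.82
tcp_pos: [0.4681, 0.0377, -0.012]
tool_rot: [0.991, 0.099, 0.086, -0.01]
force: [-0.3, 0.9, -1.9]
finger_gap: 0.144
gripper_force: 88.5
```

>>> {"api": "apply_moves", "payload": {
  "plan": [
    [0.003, 0, 0.0005, 0, 0, 0, 1],
    [0.003, 0, 0.0005, 0, 0, 0, 1],
    [0.003, 0, 0.0005, 0, 0, 0, 1],
    [0.003, 0, 0.0005, 0, 0, 0, 1],
    [0, 0, 0, 0, 0, 0, 1]
  ]
}}

```text
t: 17.45
tcp_pos: [0.4802, 0.0401, -0.0118]
tool_rot: [0.991, 0.099, 0.086, -0.01]
force: [0.2, 0.3, -2.0]
finger_gap: 0.143
gripper_force: 88.5
```

```bash
python3 -c "
from h import *
jig()"
```

```text
t 17.45 tip in jig [-0.0701  0.0004  0.0251] yaw err 0.0004 tilt 9.96 F [ 0.3  0.3 -2. ] T [-0.003  0.227 -0.035] q [-0.2   0.7   2.08  0.34  0.21  0.85]
```

>>> {"api": "apply_moves", "payload": {
  "plan": [
    [-0.0001, 0, 0.0007, 0, 0, 0, 1],
    [0, 0, 0, 0, 0, 0, 1]
  ]
}}

```text
t: 17.7
tcp_pos: [0.4798, 0.0401, -0.0126]
tool_rot: [0.991, 0.099, 0.086, -0.01]
force: [-0.0, 0.7, 0.0]
finger_gap: 0.143
gripper_force: 88.6
```

>>> {"api": "apply_moves", "payload": {
  "plan": [
    [-0.0001, 0, 0.0006, 0, 0, 0, 1],
    [0, 0, 0, 0, 0, 0, 1]
  ]
}}

```text
t: 17.95
tcp_pos: [0.4797, 0.0401, -0.0132]
tool_rot: [0.991, 0.099, 0.086, -0.01]
force: [0.0, -0.4, 0.5]
finger_gap: 0.142
gripper_force: 88.7
```

>>> {"api": "apply_moves", "payload": {
  "plan": [
    [-0.0001, 0, 0.0005, 0, 0, 0, 1],
    [0, 0, 0, 0, 0, 0, 1]
  ]
}}

```text
t: 18.2
tcp_pos: [0.4797, 0.0401, -0.0136]
tool_rot: [0.991, 0.099, 0.086, -0.01]
force: [-1.3, -0.3, 0.6]
finger_gap: 0.15
gripper_force: 89.0
```

The bar is resting on the packing. Now I'll go forward gently to the stop.

>>> {"api": "apply_moves", "payload": {
  "plan": [
    [0.002, 0, 0.0003, 0, 0, 0, 1],
    [0.002, 0, 0.0003, 0, 0, 0, 1],
    [0, 0, 0, 0, 0, 0, 1]
  ]
}}

```text
t: 18.58
tcp_pos: [0.4837, 0.0411, -0.0136]
tool_rot: [0.991, 0.099, 0.086, -0.01]
force: [-1.5, -0.2, 2.8]
finger_gap: 0.143
gripper_force: 89.0
```

>>> {"api": "apply_moves", "payload": {
  "plan": [
    [0.001, 0, 0.0002, 0, 0, 0, 1],
    [0.001, 0, 0.0002, 0, 0, 0, 1],
    [0, 0, 0, 0, 0, 0, 1]
  ]
}}

```text
t: 18.95
tcp_pos: [0.4857, 0.0414, -0.0137]
tool_rot: [0.991, 0.099, 0.086, -0.01]
force: [-2.5, 0.0, 2.0]
finger_gap: 0.145
gripper_force: 89.1
```

>>> {"api": "apply_moves", "payload": {
  "plan": [
    [0.001, 0, 0.0002, 0, 0, 0, 1],
    [0, 0, 0, 0, 0, 0, 1]
  ]
}}

```text
t: 19.2
tcp_pos: [0.4868, 0.0415, -0.0137]
tool_rot: [0.991, 0.099, 0.086, -0.01]
force: [-3.0, 0.3, 1.8]
finger_gap: 0.144
gripper_force: 89.1
```

>>> {"api": "apply_moves", "payload": {
  "plan": [
    [0.001, 0, 0.0002, 0, 0, 0, 1],
    [0, 0, 0, 0, 0, 0, 1]
  ]
}}

```text
t: 19.45
tcp_pos: [0.4878, 0.0417, -0.0137]
tool_rot: [0.991, 0.099, 0.086, -0.01]
force: [-2.6, 0.6, 3.0]
finger_gap: 0.148
gripper_force: 89.2
```

>>> {"api": "apply_moves", "payload": {
  "plan": [
    [0.001, 0, 0.0001, 0, 0, 0, 1],
    [0, 0, 0, 0, 0, 0, 1]
  ]
}}

```text
t: 19.7
tcp_pos: [0.4889, 0.0419, -0.0136]
tool_rot: [0.991, 0.099, 0.086, -0.01]
force: [-1.7, -0.3, 2.5]
finger_gap: 0.144
gripper_force: 89.1
```

>>> {"api": "apply_moves", "payload": {
  "plan": [
    [0.001, 0, 0.0001, 0, 0, 0, 1],
    [0, 0, 0, 0, 0, 0, 1]
  ]
}}

```text
t: 19.95
tcp_pos: [0.49, 0.0421, -0.0135]
tool_rot: [0.991, 0.099, 0.086, -0.01]
force: [-2.2, 0.4, 2.2]
finger_gap: 0.146
gripper_force: 89.1
```

>>> {"api": "apply_moves", "payload": {
  "plan": [
    [0.001, 0, 0.0001, 0, 0, 0, 1],
    [0, 0, 0, 0, 0, 0, 1]
  ]
}}

```text
t: 20.2
tcp_pos: [0.491, 0.0423, -0.0135]
tool_rot: [0.991, 0.099, 0.086, -0.01]
force: [-1.0, 0.0, 1.5]
finger_gap: 0.147
gripper_force: 89.1
```

>>> {"api": "apply_moves", "payload": {
  "plan": [
    [0.001, 0, 0.0002, 0, 0, 0, 1],
    [0, 0, 0, 0, 0, 0, 1]
  ]
}}

```text
t: 20.45
tcp_pos: [0.4918, 0.0425, -0.0135]
tool_rot: [0.991, 0.099, 0.086, -0.01]
force: [-2.6, -0.1, 2.3]
finger_gap: 0.151
gripper_force: 89.1
```

>>> {"api": "apply_moves", "payload": {
  "plan": [
    [0.001, 0, 0.0002, 0, 0, 0, 1],
    [0, 0, 0, 0, 0, 0, 1]
  ]
}}

```text
t: 20.7
tcp_pos: [0.4927, 0.0427, -0.0135]
tool_rot: [0.991, 0.099, 0.086, -0.01]
force: [-2.9, -0.7, 2.2]
finger_gap: 0.145
gripper_force: 89.2
```

>>> {"api": "apply_moves", "payload": {
  "plan": [
    [0.001, 0, 0.0002, 0, 0, 0, 1],
    [0, 0, 0, 0, 0, 0, 1]
  ]
}}

```text
t: 20.95
tcp_pos: [0.4937, 0.0429, -0.0136]
tool_rot: [0.991, 0.099, 0.086, -0.01]
force: [-3.0, 0.4, 3.3]
finger_gap: 0.146
gripper_force: 89.2
```

>>> {"api": "apply_moves", "payload": {
  "plan": [
    [0.001, 0, 0.0001, 0, 0, 0, 1],
    [0, 0, 0, 0, 0, 0, 1]
  ]
}}

```text
t: 21.2
tcp_pos: [0.4948, 0.0431, -0.0135]
tool_rot: [0.991, 0.099, 0.086, -0.01]
force: [-3.0, -0.2, 2.5]
finger_gap: 0.146
gripper_force: 89.2
```

>>> {"api": "apply_moves", "payload": {
  "plan": [
    [0.0008, 0, 0.0001, 0, 0, 0, 1],
    [0, 0, 0, 0, 0, 0, 1]
  ]
}}

```text
t: 21.45
tcp_pos: [0.4956, 0.0433, -0.0135]
tool_rot: [0.991, 0.099, 0.086, -0.01]
force: [-1.4, -0.1, 1.9]
finger_gap: 0.147
gripper_force: 89.1
```

>>> {"api": "apply_moves", "payload": {
  "plan": [
    [0.0008, 0, 0.0001, 0, 0, 0, 1],
    [0, 0, 0, 0, 0, 0, 1]
  ]
}}

```text
t: 21.7
tcp_pos: [0.4964, 0.0434, -0.0134]
tool_rot: [0.991, 0.099, 0.086, -0.01]
force: [-1.8, -0.3, 2.2]
finger_gap: 0.146
gripper_force: 89.1
```

>>> {"api": "apply_moves", "payload": {
  "plan": [
    [0.0008, 0, 0.0001, 0, 0, 0, 1],
    [0, 0, 0, 0, 0, 0, 1]
  ]
}}

```text
t: 21.95
tcp_pos: [0.4973, 0.0436, -0.0134]
tool_rot: [0.991, 0.099, 0.086, -0.01]
force: [-2.3, -1.1, 1.8]
finger_gap: 0.147
gripper_force: 89.1
```

>>> {"api": "apply_moves", "payload": {
  "plan": [
    [0.0008, 0, 0.0001, 0, 0, 0, 1],
    [0, 0, 0, 0, 0, 0, 1]
  ]
}}

```text
t: 22.2
tcp_pos: [0.498, 0.0437, -0.0133]
tool_rot: [0.991, 0.099, 0.086, -0.01]
force: [-1.7, 0.1, 2.9]
finger_gap: 0.144
gripper_force: 89.1
```

```bash
python3 -c "
from h import *
jig()
i=snapshot('top')[:,:,::-1];j=cv2.imread('pics/top0.png')
f=lambda i:cv2.resize(i[180:250,185:225],None,fx=7,fy=7,interpolation=2)
cv2.imwrite('pics/st.png',np.hstack([f(j),f(i)]))
w=snapshot('wrist')[:,:,::-1].copy();cv2.imwrite('pics/w7.png',w);barimg(w)
"
```

```text
t 22.2 tip in jig [-0.0519  0.0005  0.0236] yaw err 0.0002 tilt 9.94 F [-1.7  0.4  2.9] T [-0.102  0.326  0.01 ] q [-0.18  0.71  2.04  0.28  0.25  0.92]
comp [261 171  13  59 618] top row cols 266 273 bottom 262 272
comp [245 200  14  30 292] top row cols 254 257 bottom 246 257
```

>>> {"api": "apply_moves", "payload": {
  "plan": [
    [0.0008, 0, 0.0001, 0, 0, 0, 1],
    [0, 0, 0, 0, 0, 0, 1]
  ]
}}

```text
t: 22.55
tcp_pos: [0.4981, 0.0439, -0.0134]
tool_rot: [0.991, 0.099, 0.086, -0.01]
force: [-3.4, -3.2, 2.4]
finger_gap: 0.145
gripper_force: 89.2
```

>>> {"api": "apply_moves", "payload": {
  "plan": [
    [0.0006, 0, 0.0001, 0, 0, 0, 1],
    [0, 0, 0, 0, 0, 0, 1]
  ]
}}

```text
t: 22.8
tcp_pos: [0.4981, 0.044, -0.0134]
tool_rot: [0.991, 0.099, 0.085, -0.01]
force: [-5.0, -3.6, 4.8]
finger_gap: 0.144
gripper_force: 89.4
```

>>> {"api": "apply_moves", "payload": {
  "plan": [
    [0.0006, 0, 0.0001, 0, 0, 0, 1],
    [0, 0, 0, 0, 0, 0, 1]
  ]
}}

```text
t: 23.05
tcp_pos: [0.4981, 0.0441, -0.0134]
tool_rot: [0.991, 0.099, 0.085, -0.011]
force: [-6.4, -4.5, 5.5]
finger_gap: 0.145
gripper_force: 89.6
```

The bar has reached the stop: position has stalled and about 7 N is felt along the jig. I'll ease off slightly and release.

>>> {"api": "apply_moves", "payload": {
  "plan": [
    [-0.0008, 0, -0.0002, 0, 0, 0, 1],
    [0, 0, 0, 0, 0, 0, 1]
  ]
}}

```text
t: 23.3
tcp_pos: [0.4981, 0.044, -0.0134]
tool_rot: [0.991, 0.099, 0.085, -0.011]
force: [-4.7, -3.5, 3.6]
finger_gap: 0.145
gripper_force: 89.3
```

>>> {"api": "apply_moves", "payload": {
  "plan": [
    [0, 0, 0, 0, 0, 0, 0.3],
    [0, 0, 0, 0, 0, 0, 0.3],
    [0, 0, 0, 0, 0, 0, 0.3],
    [0, 0, 0, 0, 0, 0, 0.3]
  ],
  "force": 40
}}

```text
t: 23.8
tcp_pos: [0.4995, 0.0439, -0.0132]
tool_rot: [0.991, 0.099, 0.086, -0.01]
force: [-0.5, -0.8, 0.1]
finger_gap: 0.348
gripper_force: 0.0
```

```bash
python3 -c "
from h import *
jig()
togo(J+[0,0,.13])"
```

```text
t 23.8 tip in jig [-0.0504  0.0004  0.0238] yaw err 0.0002 tilt 9.97 F [-0.6 -0.7  0.1] T [0.002 0.055 0.   ] q [-0.18  0.71  2.03  0.28  0.25  0.93]
t 23.8 tip [0.4932 0.0426 0.0238] yawx 0.1992 tilt 9.97
togo [ 0.0681  0.0001 -0.0959] force [-0.5 -0.8  0.1] tq [0.002 0.055 0.   ] gap 29.553553739661204 q6 0.927
```

>>> {"api": "apply_moves", "payload": {
  "plan": [
    [0, 0, -0.02, 0, 0, 0, 0.3],
    [0, 0, -0.05, 0, 0, 0, 0.3],
    [0, 0, -0.05, 0, 0, 0, 0.3],
    [0.006, 0, -0.03, 0, -0.175, 0, 0.3],
    [0, 0, 0, 0, 0, -0.17, 0.3],
    [0, 0, 0, 0, 0, -0.17, 0.3],
    [0, 0, 0, 0, 0, -0.17, 0.3],
    [0, 0, 0, 0, 0, -0.17, 0.3]
  ]
}}

```text
t: 24.8
tcp_pos: [0.4798, 0.0412, 0.1287]
tool_rot: [0.903, 0.43, 0.016, -0.001]
force: [-0.2, -0.3, -0.6]
finger_gap: 0.349
gripper_force: 0.0
```

>>> {"api": "apply_moves", "payload": {
  "plan": [
    [0, 0, 0, 0, 0, -0.17, 0.3],
    [0, 0, 0, 0, 0, -0.17, 0.3],
    [0, 0, 0, 0, 0, -0.17, 0.3],
    [0, 0, 0, 0, 0, -0.17, 0.3],
    [0, 0, 0, 0, 0, -0.17, 0.3],
    [0, 0, 0, 0, 0, -0.17, 0.3],
    [0, 0, 0, 0, 0, -0.17, 0.3],
    [0, 0, 0, 0, 0, -0.17, 0.3]
  ]
}}

```text
t: 25.8
tcp_pos: [0.4798, 0.0412, 0.1286]
tool_rot: [0.432, 0.902, 0.013, 0.009]
force: [-0.9, -0.3, 0.4]
finger_gap: 0.345
gripper_force: 0.0
```

```bash
python3 -c "
from h import *
R=togo(J+[0,0,.11])
"
```

```text
t 25.8 tip [0.4787 0.0407 0.1661] yawx 2.2485 tilt 1.82
togo [-0.0308  0.0552  0.0581] force [-0.9 -0.3  0.4] tq [-0.026  0.02   0.008] gap 29.364617848463332 q6 -0.857
```

>>> {"api": "apply_moves", "payload": {
  "plan": [
    [0, 0, 0, 0, 0, -0.17, 0.3],
    [0, 0, 0, 0, 0, -0.17, 0.3],
    [0, 0, 0, 0, 0, -0.17, 0.3],
    [0, 0, 0, 0, 0, -0.17, 0.3],
    [0, 0, 0, 0, 0, -0.17, 0.3],
    [0, 0, 0, 0, 0, -0.09, 0.3],
    [0, 0, 0, 0, 0, 0, 0.3]
  ]
}}

```text
t: 26.68
tcp_pos: [0.4798, 0.0412, 0.1286]
tool_rot: [-0.02, 1.0, 0.007, 0.014]
force: [-0.1, -0.6, 0.3]
finger_gap: 0.348
gripper_force: 0.0
```

```bash
cat >> h.py <<'E'
def rot(yaw):
    R=Ro.from_quat(sense()["tool_rot"]).as_matrix();c,s=np.cos(yaw),np.sin(yaw)
    print("rot",Ro.from_matrix(R.T@np.array([[c,s,0],[s,-c,0],[0,0,-1.]])).as_rotvec().round(4))
E
python3 -c "
from h import *
R=togo(J+[0,0,.13]);rot(.045+np.pi)
"
```

```text
t 26.675 tip [0.4788 0.0406 0.1661] yawx -3.1015 tilt 1.82
togo [-0.0633  0.0084  0.0381] force [-0.1 -0.6  0.3] tq [-0.001  0.028  0.009] gap 29.601722502239415 q6 -1.79
rot [ 0.0141  0.0284 -0.0047]
```

>>> {"api": "apply_moves", "payload": {
  "plan": [
    [0, 0, 0, 0.014, 0.0284, -0.005, 0.3],
    [-0.032, 0.004, 0, 0, 0, 0, 0.3],
    [-0.032, 0.005, 0, 0, 0, 0, 0.3],
    [0, 0, 0.036, 0, 0, 0, 0.3],
    [0, 0, 0, 0, 0, 0, 0.3],
    [0, 0, 0, 0, 0, 0, 0.3]
  ]
}}

```text
t: 27.42
tcp_pos: [0.5434, 0.0532, 0.0931]
tool_rot: [-0.023, 1.0, -0.0, -0.0]
force: [0.8, 0.7, 0.1]
finger_gap: 0.353
gripper_force: 0.0
```

```bash
python3 -c "
from h import *
R=togo(J+[0,0,.08]);rot(.045+np.pi)
s=sense();i=snapshot('wrist')[:,:,::-1];cv2.imwrite('pics/w8.png',i);np.save('w8.npy',np.r_[s['tcp_pos'],s['tool_rot']])
t=snapshot('top')[:,:,::-1];a=cv2.resize(i[80:300,140:380],None,fx=2,fy=2,interpolation=2)
j=cv2.imread('pics/top0.png');f=lambda i:cv2.resize(i[180:250,185:225],None,fx=220/70,fy=220/70,interpolation=2)
b=np.vstack([f(j),f(cv2.imread('pics/st.png')*0+0) if 0 else f(t)]);cv2.imwrite('pics/m8.png',np.hstack([a,b[:440]]))
"
```

```text
t 27.425 tip [0.5434 0.0532 0.1306] yawx -3.0954 tilt 0.03
togo [ 0.0008 -0.001   0.0506] force [0.8 0.7 0.1] tq [-0.014 -0.028 -0.033] gap 29.99127636378981 q6 -1.724
rot [-0.0002 -0.0004  0.0012]
```

View pics/m8.png

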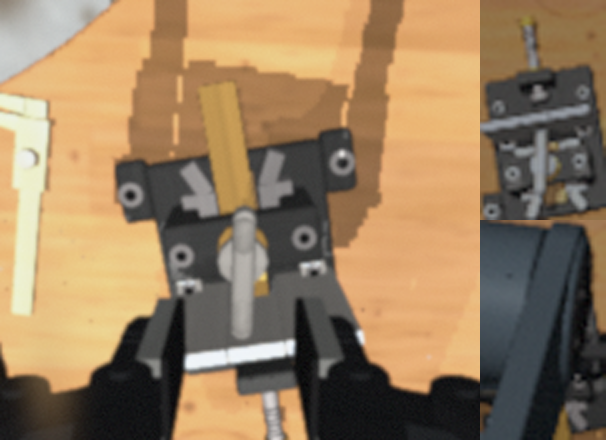

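The bar is in the jig. The blade runs from (243,215) to (241,332) in the crop, parallel to the fingers and midway between them, and the hub is at (243,262). I'll check where the axis lies.

```bash
python3 -c "
from h import *
w=np.load('w8.npy');p=(w[:3],w[3:]);R=Ro.from_quat(p[1]).as_matrix();tip=p[0]-R[:,2]*L
for n,px,z in(('tip1',(261.5,185.5),.0915),('tip2',(260.5,247.5),.0915),('hub',(261.5,211),.076),('bolt',(230.5,208),.061),('bolt',(292,198.5),.061),('barend',(241,124),.028),('barend2',(258,121),.028),('plateL',(235,263),.084),('plateR',(307,255),.084)):
    X=ray('wrist',px,z,p);print(n,X.round(4),(R.T@(X-tip)).round(4),'jig',((X-J)@JU).round(4),((X-J)@JN).round(4))
"
```

```text
tip1 [0.5201 0.0532 0.0915] [0.0233 0.0011 0.0391] jig -0.0219 0.0055
tip2 [0.5653 0.0547 0.0915] [-0.0219  0.0005  0.039 ] jig 0.0227 -0.002
hub [0.5433 0.0544 0.076 ] [0.0001 0.0012 0.0546] jig 0.0011 0.0021
bolt [0.5471 0.03   0.061 ] [-0.0026 -0.0233  0.0696] jig -0.0001 -0.0226
bolt [0.5369 0.0782 0.061 ] [0.0053 0.0253 0.0695] jig -0.0005 0.0267
barend [0.4829 0.0343 0.028 ] [ 0.0613 -0.016   0.1026] jig -0.0621 -0.0056
barend2 [0.4797 0.0486 0.028 ] [ 0.0638 -0.0016  0.1026] jig -0.0624 0.009
plateL [0.5826 0.0364 0.084 ] [-0.0383 -0.0186  0.0465] jig 0.036 -0.0233
plateR [0.5734 0.0897 0.084 ] [-0.0316  0.0351  0.0465] jig 0.0375 0.0307
```

>>> {"api": "apply_moves", "payload": {
  "plan": [
    [0.0005, 0.0008, 0.025, 0, 0, 0, 0.3],
    [0, 0, 0.02, 0, 0, 0, 0.3],
    [0, 0, 0.0065, 0, 0, 0, 0.3],
    [0, 0, 0, 0, 0, 0, 0.3],
    [0, 0, 0, 0, 0, 0, 1],
    [0, 0, 0, 0, 0, 0, 1],
    [0, 0, 0, 0, 0, 0, 1],
    [0, 0, 0, 0, 0, 0, 1]
  ],
  "force": 80
}}

```text
t: 28.52
tcp_pos: [0.5437, 0.0542, 0.0423]
tool_rot: [-0.023, 1.0, 0.0, 0.001]
force: [-0.8, 1.5, 6.6]
finger_gap: 0.062
gripper_force: 81.3
```

```bash
python3 -c "
from h import *
togo(J+[0,0,.079]);print(sense()['q'].round(3))
"
```

```text
t 28.525 tip [0.5437 0.0541 0.0798] yawx -3.096 tilt 0.13
togo [ 0.0011 -0.002   0.0008] force [-0.8  1.5  6.6] tq [ 0.292  0.134 -0.185] gap 5.298390557646244 q6 -1.723
[-1.060e-01  6.480e-01  1.755e+00  1.000e-03  7.360e-01 -1.723e+00]
```

>>> {"api": "apply_moves", "payload": {
  "plan": [
    [0, 0, 0.0002, 0, 0, 0.1, 1],
    [0, 0, 0.0002, 0, 0, 0.1, 1],
    [0, 0, 0.0002, 0, 0, 0.1, 1],
    [0, 0, 0.0002, 0, 0, 0.1, 1],
    [0, 0, 0.0002, 0, 0, 0.1, 1],
    [0, 0, 0.0002, 0, 0, 0.1, 1],
    [0, 0, 0.0002, 0, 0, 0.1, 1],
    [0, 0, 0.0002, 0, 0, 0.1, 1]
  ]
}}

```text
t: 29.52
tcp_pos: [0.5434, 0.0536, 0.0406]
tool_rot: [0.369, 0.93, -0.0, 0.001]
force: [-1.0, 1.1, 6.1]
finger_gap: 0.064
gripper_force: 81.4
```

```bash
cat >> h.py <<'E'
def tq():
    s=sense();R=Ro.from_quat(s["tool_rot"]).as_matrix();t=s["tcp_pos"]-R[:,2]*L
    print("t",s["t"],"q6",s["q"][5].round(4),"yaw",np.arctan2(R[1,0],R[0,0]).round(4),"tip",t.round(4),"F",s["force"].round(1),"T",s["ft_torque"].round(3),"tau6",s["tau"][5].round(3),"grip",s["gripper_force"].round(0),s["finger_gap"].round(3))
E
python3 -c "
from h import *
tq();tq();tq()"
```

```text
Traceback (most recent call last):
  File "h.py", line 42, in tq
    print("t",s["t"],"q6",s["q"][5].round(4),"yaw",np.arctan2(R[1,0],R[0,0]).round(4),"tip",t.round(4),"F",s["force"].round(1),"T",s["ft_torque"].round(3),"tau6",s["tau"][5].round(3),"grip",s["gripper_force"].round(0),s["finger_gap"].round(3))
                                                                                                                                                                                              ^^^^^^^^^^^^^^^^^^^^^^^^
AttributeError: 'float' object has no attribute 'round'
```

```bash
sed -i 's/,"grip".*$/,"grip",s["gripper_force"],s["finger_gap"])/' h.py; python3 -c "
from h import *
tq()"
```

```text
t 29.525 q6 -0.9205 yaw 2.3862 tip [0.5434 0.0536 0.0781] F [-1.   1.1  6.1] T [0.009 0.224 0.167] tau6 -0.374 grip 81.41091015189886 0.06413021359335602
```

>>> {"api": "apply_moves", "payload": {
  "plan": [
    [0, 0, 0.0002, 0, 0, 0.1, 1],
    [0, 0, 0.0002, 0, 0, 0.1, 1],
    [0, 0, 0.0002, 0, 0, 0.1, 1],
    [0, 0, 0.0002, 0, 0, 0.1, 1],
    [0, 0, 0.0002, 0, 0, 0.1, 1],
    [0, 0, 0.0002, 0, 0, 0.1, 1]
  ]
}}

```text
t: 30.28
tcp_pos: [0.543, 0.0534, 0.0393]
tool_rot: [0.627, 0.779, -0.0, 0.001]
force: [-1.6, -0.9, 5.8]
finger_gap: 0.066
gripper_force: 81.4
```

```bash
python3 -c "
from h import *
tq()"
```

```text
t 30.275 q6 -0.3205 yaw 1.7864 tip [0.543  0.0535 0.0768] F [-1.6 -0.9  5.8] T [-0.132  0.26   0.192] tau6 -0.373 grip 81.38177884742618 0.06564233737371111
```

>>> {"api": "apply_moves", "payload": {
  "plan": [
    [0, 0, 0.0002, 0, 0, 0.1, 1],
    [0, 0, 0.0002, 0, 0, 0.1, 1],
    [0, 0, 0.0003, 0, 0, 0.1, 1]
  ]
}}

```text
t: 30.65
tcp_pos: [0.5428, 0.0535, 0.0386]
tool_rot: [0.736, 0.677, -0.0, 0.0]
force: [-2.4, -0.1, 6.6]
finger_gap: 0.066
gripper_force: 81.5
```

```bash
python3 -c "
from h import *
tq()"
```

```text
t 30.65 q6 -0.0205 yaw 1.4864 tip [0.5428 0.0535 0.0761] F [-2.4 -0.1  6.6] T [-0.129  0.373  0.172] tau6 -0.375 grip 81.51403594762087 0.06636542458518492
```

>>> {"api": "apply_moves", "payload": {
  "plan": [
    [0, 0, 0.0002, 0, 0, 0.1, 1],
    [0, 0, 0.0002, 0, 0, 0.1, 1],
    [0, 0, 0.0003, 0, 0, 0.1, 1]
  ]
}}

```text
t: 31.02
tcp_pos: [0.5426, 0.0535, 0.0379]
tool_rot: [0.829, 0.559, -0.0, 0.0]
force: [-1.7, -0.8, 6.6]
finger_gap: 0.068
gripper_force: 81.6
```

```bash
python3 -c "
from h import *
tq()"
```

```text
t 31.025 q6 0.2795 yaw 1.1863 tip [0.5426 0.0536 0.0754] F [-1.7 -0.8  6.6] T [-0.07  0.43  0.14] tau6 -0.377 grip 81.57715620473027 0.06763804450150336
```

>>> {"api": "apply_moves", "payload": {
  "plan": [
    [0, 0, 0.0002, 0, 0, 0.1, 1],
    [0, 0, 0.0002, 0, 0, 0.1, 1],
    [0, 0, 0.0003, 0, 0, 0.1, 1]
  ]
}}

```text
t: 31.4
tcp_pos: [0.5423, 0.0536, 0.0373]
tool_rot: [0.903, 0.429, -0.001, 0.0]
force: [-1.9, 0.3, 7.5]
finger_gap: 0.067
gripper_force: 81.6
```

```bash
python3 -c "
from h import *
tq()"
```

```text
t 31.4 q6 0.5795 yaw 0.8863 tip [0.5424 0.0537 0.0748] F [-1.9  0.3  7.5] T [0.021 0.481 0.088] tau6 -0.378 grip 81.64047237485647 0.066947613703528
```

>>> {"api": "apply_moves", "payload": {
  "plan": [
    [0, 0, 0.0002, 0, 0, 0.1, 1],
    [0, 0, 0.0002, 0, 0, 0.1, 1],
    [0, 0, 0.0003, 0, 0, 0.1, 1]
  ]
}}

```text
t: 31.78
tcp_pos: [0.5422, 0.0538, 0.0366]
tool_rot: [0.957, 0.289, -0.001, 0.0]
force: [-2.6, 0.5, 8.2]
finger_gap: 0.06
gripper_force: 81.7
```

```bash
python3 -c "
from h import *
tq()"
```

```text
t 31.775 q6 0.8795 yaw 0.5862 tip [0.5422 0.0538 0.0741] F [-2.6  0.5  8.2] T [0.131 0.517 0.14 ] tau6 -0.379 grip 81.70092618092895 0.05984057535953914
```

>>> {"api": "apply_moves", "payload": {
  "plan": [
    [0, 0, 0.0002, 0, 0, 0.1, 1],
    [0, 0, 0.0002, 0, 0, 0.1, 1]
  ]
}}

```text
t: 32.02
tcp_pos: [0.5421, 0.054, 0.0362]
tool_rot: [0.981, 0.192, -0.001, 0.0]
force: [-2.4, 0.8, 8.2]
finger_gap: 0.067
gripper_force: 81.6
```

```bash
python3 -c "
from h import *
tq()"
```

```text
t 32.025 q6 1.0795 yaw 0.3861 tip [0.5421 0.054  0.0737] F [-2.4  0.8  8.2] T [0.156 0.503 0.125] tau6 -0.377 grip 81.62773439660668 0.06652556954371708
```

>>> {"api": "apply_moves", "payload": {
  "plan": [
    [0, 0, 0.0002, 0, 0, 0.1, 1],
    [0, 0, 0.0002, 0, 0, 0.1, 1]
  ]
}}

```text
t: 32.28
tcp_pos: [0.5421, 0.0541, 0.0357]
tool_rot: [0.996, 0.093, -0.001, -0.0]
force: [-2.2, 1.2, 7.1]
finger_gap: 0.063
gripper_force: 81.6
```

```bash
python3 -c "
from h import *
tq()"
```

```text
t 32.275 q6 1.2795 yaw 0.1859 tip [0.5421 0.0541 0.0732] F [-2.2  1.2  7.1] T [0.255 0.494 0.093] tau6 -0.377 grip 81.60245323553681 0.06298724518254997
```

>>> {"api": "apply_moves", "payload": {
  "plan": [
    [0, 0, 0.0002, 0, 0, 0.1, 1],
    [0, 0, 0.0002, 0, 0, 0.1, 1]
  ]
}}

```text
t: 32.52
tcp_pos: [0.542, 0.0542, 0.0353]
tool_rot: [1.0, -0.007, -0.001, -0.0]
force: [-2.7, 2.0, 7.5]
finger_gap: 0.069
gripper_force: 81.6
```

```bash
python3 -c "
from h import *
tq()"
```

```text
t 32.525 q6 1.4795 yaw -0.0142 tip [0.5421 0.0542 0.0728] F [-2.7  2.   7.5] T [0.403 0.439 0.139] tau6 -0.376 grip 81.57120371237397 0.06884852179390694
```

>>> {"api": "apply_moves", "payload": {
  "plan": [
    [0, 0, 0.0002, 0, 0, 0.1, 1],
    [0, 0, 0.0003, 0, 0, 0.1, 1]
  ]
}}

```text
t: 32.78
tcp_pos: [0.5421, 0.0544, 0.0351]
tool_rot: [0.994, -0.107, -0.001, -0.0]
force: [-3.0, 3.2, 11.5]
finger_gap: 0.06
gripper_force: 82.0
```

```bash
python3 -c "
from h import *
tq()"
```

```text
t 32.775 q6 1.6793 yaw -0.214 tip [0.5421 0.0544 0.0726] F [-3.   3.2 11.5] T [0.426 0.53  0.165] tau6 -0.336 grip 82.01835080981255 0.05971587342922745
```

>>> {"api": "apply_moves", "payload": {
  "plan": [
    [0, 0, 0, 0, 0, 0.1, 1],
    [0, 0, 0, 0, 0, 0, 1]
  ]
}}

```text
t: 33.02
tcp_pos: [0.5421, 0.0545, 0.035]
tool_rot: [0.988, -0.155, -0.001, -0.0]
force: [-2.8, 2.1, 7.6]
finger_gap: 0.066
gripper_force: 81.8
```

```bash
python3 -c "
from h import *
tq()"
```

```text
t 33.025 q6 1.7771 yaw -0.312 tip [0.5422 0.0544 0.0725] F [-2.8  2.1  7.6] T [0.404 0.551 0.042] tau6 0.125 grip 81.77531423047185 0.06563898241115164
```

>>> {"api": "apply_moves", "payload": {
  "plan": [
    [0, 0, 0.0001, 0, 0, 0.05, 1],
    [0, 0, 0.0002, 0, 0, 0.05, 1]
  ]
}}

```text
t: 33.28
tcp_pos: [0.5422, 0.0545, 0.0349]
tool_rot: [0.979, -0.205, -0.0, -0.0]
force: [-3.0, 2.8, 10.6]
finger_gap: 0.062
gripper_force: 82.1
```

```bash
python3 -c "
from h import *
tq()"
```

```text
t 33.275 q6 1.8775 yaw -0.4122 tip [0.5422 0.0545 0.0724] F [-3.   2.8 10.6] T [0.562 0.597 0.21 ] tau6 -0.028 grip 82.09633156657219 0.06231994153628671
```

>>> {"api": "apply_moves", "payload": {
  "plan": [
    [0, 0, 0.0001, 0, 0, 0.05, 1],
    [0, 0, 0.0001, 0, 0, 0.05, 1]
  ]
}}

```text
t: 33.52
tcp_pos: [0.5422, 0.0546, 0.0348]
tool_rot: [0.967, -0.253, -0.0, -0.0]
force: [-3.1, 2.6, 11.4]
finger_gap: 0.062
gripper_force: 82.1
```

```bash
python3 -c "
from h import *
tq()"
```

```text
t 33.525 q6 1.9775 yaw -0.5121 tip [0.5422 0.0546 0.0723] F [-3.1  2.6 11.4] T [0.599 0.511 0.255] tau6 -0.003 grip 82.14597327634692 0.061993597737728307
```

Contact came at q6 ≈ 1.6: the descent stopped and the torque began to climb. It now reads about 0.1 N m above free turning, so I'll make two small final turns.

>>> {"api": "apply_moves", "payload": {
  "plan": [
    [0, 0, 0, 0, 0, 0.05, 1]
  ]
}}

```text
t: 33.65
tcp_pos: [0.5422, 0.0546, 0.0348]
tool_rot: [0.961, -0.277, -0.0, -0.0]
force: [-3.2, 3.2, 10.1]
finger_gap: 0.068
gripper_force: 82.1
```

```bash
python3 -c "
from h import *
tq()"
```

```text
t 33.65 q6 2.0275 yaw -0.5621 tip [0.5423 0.0546 0.0723] F [-3.2  3.2 10.1] T [0.605 0.559 0.266] tau6 0.01 grip 82.05029781907797 0.06806836488580946
```

>>> {"api": "apply_moves", "payload": {
  "plan": [
    [0, 0, 0, 0, 0, 0.04, 1]
  ]
}}

```text
t: 33.78
tcp_pos: [0.5422, 0.0546, 0.0348]
tool_rot: [0.955, -0.296, -0.0, -0.0]
force: [-2.7, 3.3, 10.5]
finger_gap: 0.064
gripper_force: 82.0
```

```bash
python3 -c "
from h import *
tq()"
```

```text
t 33.775 q6 2.0671 yaw -0.6018 tip [0.5423 0.0546 0.0723] F [-2.7  3.3 10.5] T [0.596 0.506 0.231] tau6 0.084 grip 82.02950075268745 0.06441514766010807
```

The torque is about 0.11 N m above free turning and the angle past contact agrees (about 55–60 N), so the screw is snug. I'll open just enough to stay clear of the plate and rise.

>>> {"api": "apply_moves", "payload": {
  "plan": [
    [0, 0, 0, 0, 0, 0, 0.6],
    [0, 0, 0, 0, 0, 0, 0.6],
    [0, 0, 0, 0, 0, 0, 0.6],
    [0, 0, 0, 0, 0, 0, 0.6]
  ]
}}

```text
t: 34.28
tcp_pos: [0.5429, 0.0537, 0.0332]
tool_rot: [0.955, -0.297, -0.0, 0.0]
force: [-0.4, 0.6, 0.5]
finger_gap: 0.199
gripper_force: 0.0
```

>>> {"api": "apply_moves", "payload": {
  "plan": [
    [0, 0, -0.01, 0, 0, 0, 0.6],
    [0, 0, -0.02, 0, 0, 0, 0.6],
    [0, 0, -0.05, 0, 0, 0, 0.6],
    [0, 0, -0.05, 0, 0, 0, 0.6],
    [0, 0, 0, 0, 0, 0, 0.6],
    [0, 0, 0, 0, 0, 0, 0.6]
  ]
}}

```text
t: 35.02
tcp_pos: [0.5424, 0.0539, 0.1636]
tool_rot: [0.955, -0.296, -0.0, 0.0]
force: [-0.4, 0.3, -0.5]
finger_gap: 0.203
gripper_force: 0.0
```

```bash
python3 -c "
from h import *
tq()
s=sense();p=(s['tcp_pos'],s['tool_rot']);i=snapshot('wrist')[:,:,::-1].copy();cv2.imwrite('pics/w9.png',i);h=cv2.cvtColor(i,cv2.COLOR_BGR2HSV)
m=((h[...,0]>=20)&(h[...,0]<36)&(h[...,1]>130)).astype(np.uint8)
n,l,st,_=cv2.connectedComponentsWithStats(m)
for k in range(1,n):
    if st[k,4]>150:
        ys,xs=np.nonzero(l==k);X=np.array([ray('wrist',q,.0285,p) for q in zip(xs,ys)])-J
        a=X@JU;b=X@JN;print(st[k],'jig x',a.min().round(4),a.max().round(4),'y',b.min().round(4),b.max().round(4))
"
```

```text
t 35.025 q6 2.0669 yaw -0.602 tip [0.5424 0.0539 0.2011] F [-0.4  0.3 -0.5] T [-0.052 -0.04   0.054] tau6 -0.0 grip 0.0 0.20305723343051058
[  18  134   55   62 1552] jig x 0.1556 0.2112 y 0.1254 0.2046
```

```bash
python3 -c "
from station import *
print(sign_off())"
```

```text
the job is handed in; nothing more can be done
None
```

The job is handed in at about 35 s (limit 72 s): the bar lies in the jig against the length stop and the wing screw is turned snug by feel, at an estimated 55–60 N of clamping. The gripper has let go and is clear, but I got no picture of the bar after clamping to confirm it stayed on the stop.

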